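# Dock and latch a kit tray in the parts store

### The job

Draw the loaded kit tray out of the low bay by its projecting end, set it down and let go on the rubber mat, clear of the bay; then take it by its black carrying handle, keeping it level, and set it down in the docking plate between the guide rails with its hook end against (or nearly against) the latch tower, and let go. Swing the latch's bail over so that its bar drops behind the tray's hook, then press the lever back past centre until it lies fully down and stays there, with the tray drawn home against the tower. Leave the filters, cartons and tape roll where they stand.

Things in the scene. Friction and masses are not known exactly. Their poses are not given: they have to be found in the camera images.
- dock: Fixed aluminium docking plate 380 x 150 mm, 8 mm thick. Origin: on the table under the centre of the tray's seat; x points to the latch, z up. A tray that is home has its origin at (0, 0, 8 mm) here, x axes parallel. Two guide rails along x from -85 to +85 mm, inner faces 102 mm apart, tops 30 mm above the table, flared lead-ins above them to 42 mm. May stand left or right of the robot.
- dock_stop (a point): Middle of the top front edge of the grey latch tower, at (90, 0, 46) mm in the dock frame. The tower's upright face below it is the stop that the tray's hook end meets; it is 78 mm wide. The tower runs on 170 mm in +x under the lever.
- lever_pivot (a point): Point on the lever's hinge axis (which runs along the dock's y), fixed at (165, 0, 58) mm in the dock frame; its axes are the dock's.
- lever (a joint): Angle (rad) of the steel latch lever. 0 = closed: handle flat, pointing to the dock's +x, away from the tray; grows as the handle swings up (1.57 upright) and over towards the tray (2.1 = stop). Starts about 2 and stays where left (0.035 N m). Closing stretches a spring over the last 0.8 rad; it throws the lever back up unless pressed past centre (about 0.15) down to 0. 2 to 5 N at its end do it.
- lever_end (a point): Middle of the handle's free end, on the face that is on top when closed and faces the tray when open. Lever at 0: 85 mm to +x of the hinge axis, 12 mm above it. The handle is a plate 30 mm wide, 8 mm thick. Point axes turn with the lever: x along the handle outward, z out of this face.
- bail (a joint): Angle (rad) of the bail's hinge on the lever. (bail - lever) is the bail's elevation: 0 = level, pointing to the tray (dock -x); 1.57 = upright. Starts leaning back past upright at 1.8 to 2.1 (stop: bail = 4.0), swings freely and falls forward by its weight once past upright, onto the tower's edge or the tray's end wall.
- bail_hinge (a point): Centre of the bail's hinge, carried by the lever 26 mm from the lever's axis, in the handle's direction but 0.17 rad below it (lever at 0: 25.6 mm to +x, 4.4 mm below). Closing the lever so draws the bail about 35 mm to +x.
- bail_bar (a point): Centre of the bail's cross bar. The bail is a wire loop: two 6 mm legs, 34 mm clear between them, joined by an 8 mm thick bar 109 mm from the bail's hinge. Point axes: -x away from the bail's hinge, y along the bar, z the upper side when level.
- bail_tab (a point): Grip point on the bail's finger tab, a fin 10 mm thick along the dock's y. The fin spans 6 to 26 mm beyond the bar and from 3 mm under to 28 mm above the bail's plane; this point is 14 mm beyond and 18 mm above the bar. It circles about the bail's hinge; pinched lightly (20 N) along the dock's y, the fin turns between the fingers.
- bay: Fixed low steel storage bay with a rubber mat before it. Origin: on the table, under the mat; x points into the bay, z up. Mat: x from -90 to +190 mm, 140 mm wide, 3 mm thick, flush with the bay's floor. Left or right of the robot, opposite the dock.
- bay_mouth (a point): Middle of the bay's mouth at its floor, (190, 0, 3) mm in the bay frame. The bay runs 135 mm deep from here: 108 mm wide inside, roof from 78 to 86 mm above the table, a carton fixed on the rear of the roof up to 136 mm.
- tray: Loose grey plastic kit tray, 180 (x) x 96 (y) x 38 mm tall, 5 mm floor and side walls, 8 mm end walls, 0.4 to 0.8 kg. Origin: centre of its underside; +x is the hook end. Starts in the bay, hook end inwards, the other end projecting about 65 mm. Two steel bushes, 30 mm across, tops 17 mm above the underside, stand at x -8, y +-26 mm.
- tray_pull_edge (a point): Middle of the top edge of the pull lug on the end that projects from the bay, at (-86, 0, 60) mm in the tray frame: the end wall (8 mm thick across tray x) raised to 60 mm over a width of 40 mm.
- tray_handle (a point): Middle of the top of the black carrying handle: an upright rib 56 mm long in x (-32 to +24 mm in the tray frame), 14 mm thick in y, from the tray's floor to 62 mm above the underside, with 36 mm free to each side wall.
- tray_keeper (a point): Top of the steel hook on the tray's +x end, at (86, 0, 62) mm in the tray frame: a post 24 mm wide, x 82 to 90 mm, with a lip at its top reaching back to x 74 mm, 56 to 62 mm above the underside. To drop behind the lip the bail's bar (centre) must come down at tray x below 70 mm; drawn tight it sits at x about 78 mm, under the lip.
- filter_a: Bystander: standing spin-on filter canister, 66 mm across, 100 mm tall, between the dock and the bay. Origin: centre of its underside.
- filter_b: Bystander: standing filter canister, 72 mm across, 130 mm tall. Origin: centre of its underside.
- filter_c: Bystander: standing filter canister, 72 mm across, 130 mm tall. Origin: centre of its underside.
- carton_a: Bystander: small carton 50 x 50 x 60 mm, between the dock and the bay. Origin: centre of its underside.
- carton_b: Bystander: carton 120 x 80 x 70 mm. Origin: centre of its underside.
- tape_roll: Bystander: tape roll lying flat, 100 mm across, 48 mm tall. Origin: centre of its underside.
Not all that is in view belongs to the job. What is shaped like the tray but turquoise is not meant.

How it is judged:
On the way, in this order (a step that is already met when the one before it is completed fails the run):
1. the tray stands on the mat, its hook end clear of the bay's mouth, let go (x of tray in the frame of bay between -0.05 and 0.098 m and y of tray in the frame of bay between -0.06 and 0.06 m and z of tray in the frame of bay below 0.008 m and contact force between the fingers and tray below 0.2 N and linear speed of tray below 0.02 m/s), for 0.2 s.
2. the tray stands in the docking plate between the rails, hook end within 14 mm of home, let go (x of tray in the frame of dock between -0.014 and 0.003 m and y of tray in the frame of dock between -0.006 and 0.006 m and z of tray in the frame of dock below 0.012 m and angle between tray's own z axis and vertical below 0.06 rad and contact force between the fingers and tray below 0.2 N and linear speed of tray below 0.02 m/s and value of joint lever above 1.2 rad), for 0.2 s.
3. with the lever still open, the bail's bar has dropped behind the tray's hook, below its lip (x of tray in the frame of dock between -0.014 and 0.003 m and y of tray in the frame of dock between -0.006 and 0.006 m and z of tray in the frame of dock below 0.012 m and angle between tray's own z axis and vertical below 0.06 rad and x of bail_bar in the frame of tray between 0.03 and 0.086 m and y of bail_bar in the frame of tray between -0.012 and 0.012 m and z of bail_bar in the frame of tray below 0.056 m and value of joint lever above 1.2 rad), for 0.2 s.
At the end, for the whole second after the job is handed in: The lever is fully down (below 0.08 rad) and at rest, the bail's bar is held behind the tray's hook under its lip, and the tray sits flat between the rails within 4 mm of home against the tower (6 mm sideways), at rest and let go (value of joint lever below 0.08 rad and x of tray in the frame of dock between -0.014 and 0.003 m and y of tray in the frame of dock between -0.006 and 0.006 m and z of tray in the frame of dock below 0.012 m and angle between tray's own z axis and vertical below 0.06 rad and x of tray in the frame of dock above -0.004 m and x of bail_bar in the frame of tray between 0.068 and 0.086 m and y of bail_bar in the frame of tray between -0.012 and 0.012 m and z of bail_bar in the frame of tray between 0.03 and 0.056 m and linear speed of tray below 0.01 m/s and velocity of joint lever between -0.1 and 0.1 rad/s); the robot touches nothing.
It fails at once if a bystander is moved by more than 40 mm or knocked over (distance of any of filter_a, filter_b, filter_c, carton_a, carton_b, tape_roll from where it was at the start of the episode above 0.04 m or angle between any of filter_a, filter_b, filter_c, carton_a, carton_b, tape_roll's own z axis and vertical above 0.5 rad).
It fails at once if the tray is tipped out of level by more than 0.35 rad (angle between tray's own z axis and vertical above 0.35 rad).
It also fails if it takes over 72 s, if anything falls off the work surface, if the arm or the gripper's body presses on something with over 40 N, if the wrist force passes 120 N, or if a joint passes its speed limit or range.

### The arm

A 6-joint arm with a two-finger parallel gripper is mounted at the origin on the work surface. World frame = base frame: x ahead of the robot, y to its left, z up, the work surface at z = 0. Lengths are in m, angles in rad, forces in N, time in s.
With the tool pointing down it reaches from about 0.3 to 0.825 m from the base axis. Payload 5.4 kg.
Tool frame: the origin (TCP) lies at the very end of the fingers, on their centre line; the grasp point (between the pads) lies 19 mm behind it; z points along the fingers, x is the direction in which the jaws open and shut, and the axes are right-handed (so a half turn about z gives the same grasp; the last joint's range is limited). The gripper opens to 92 mm and grips with 3 to 60 N. Pads are 20 mm wide; open, the fingers measure 128 mm over their backs; the gripper's body (75 mm by 189 mm) begins 69 mm behind the grasp point.
Start: joints at [-1.512, 0.158, 1.597, -0, 1.386, -0.21], TCP at [0.153, -0.554, 0.215] pointing down, gripper open.
Joint ranges: [-2.91, 2.91], [-0.94, 2.29], [0.18, 2.7], [-1.29, 4.43], [0.17, 2.64], [-3, 3]. Speed limits (rad/s): [2.57, 2.57, 3.14, 3.14, 3.14, 3.14].

### API

Orientations are given as a rotation vector (axis times angle).
In Python, from workcell import bot gives the robot as it stands. Calls block until the motion is done:
- bot.goto(position, orientation): joint-space move of the TCP to a pose.
- bot.line_to(position, rot=None, max_speed=0.15): straight line of the TCP; rot=None keeps the orientation; max_speed is the mean speed in m/s.
- bot.set_joints(angles): joint-space move.
- bot.set_gripper(opening, newtons=None): opening from 0.0 (shut) to 1.0 (fully open); newtons is the grip in N (None keeps the last); returns when the fingers have stopped.
- bot.hold(seconds).
- bot.inverse_kinematics(position, orientation): joint angles nearest the present ones, or None.
- bot.read_camera(name): name is "side" or "top" or "wrist"; returns a dict with "pixels" (400x640x3 uint8, blue, green, red), "fx", "fy", "cx", "cy" (pixels), "k1" (the pictures are not rectified: a ray, as slopes to the right and down, at radius r is drawn at 1 + k1 r^2 times it, then the intrinsics apply), "R" (3x3) and "t" (3): a world point X has camera coordinates R X + t. Camera axes: x right, y down, z forward; pixel columns grow to the right and rows downward; lengths in m; the calibration is good to about 2 mm. A picture is of the moment at which its call begins. There is no depth.
A pose or a line that the arm cannot do raises bot.MotionError and nothing moves.
- bot.job_done(): hands the job in, once; it reports no verdict.
Readings, each from a call of its own:
- bot.current_clock(): time.
- bot.current_joints(): joint angles.
- bot.current_joint_vel(): joint speeds.
- bot.current_effort(): joint torques, N m.
- bot.current_ee_pos(): TCP position.
- bot.current_tool_rot(): TCP orientation.
- bot.current_contact_force(): force on the tool from outside, world axes, zero at the start.
- bot.current_ft_torque(): the same for the moment, N m.
- bot.current_opening(): opening from 0.0 (shut) to 1.0 (fully open).
Only numpy, scipy, OpenCV 4.12 (cv2) and the standard library are available. Lean on these libraries where they do the work, as an engineer would, in place of code of your own. Each camera call takes 0.05 s, during which the arm holds its last target.

## Working session

There is one attempt and no reset: what is moved stays moved. The work goes in short steps, each a Python script; the robot and the scene stay as the last script left them, time stands still between calls to the robot, and variables do not carry over. Pictures are saved under pics/ and viewed, and the job is handed in when it is done.

```bash
ls; mkdir -p pics; python3 - <<'E'
from workcell import bot
import cv2
for n in ["side","top","wrist"]:
    c=bot.read_camera(n); cv2.imwrite(f"pics/{n}0.png",c["pixels"])
    print(n,c["fx"],c["fy"],c["cx"],c["cy"],c["k1"],c["R"],c["t"])
print(bot.current_clock(),bot.current_tool_rot())
E
```

```text
pics
side 425.0406325869876 425.0406325869876 316.71677200509623 196.7533306815645 -0.09512256313799364 [[ 0.75319287 -0.65779095 -0.00339957]
 [-0.50673691 -0.57692012 -0.64060977]
 [ 0.41942603  0.4842254  -0.76785908]] [-0.34774107  0.2736421   1.4120585 ]
top 388.6145736380486 388.6145736380486 320.82321459504516 195.5525916138379 -0.031167087419512362 [[ 0.01885405 -0.99979877  0.00685183]
 [-0.99876618 -0.01914859 -0.04581969]
 [ 0.04594167 -0.00597949 -0.99892623]] [-0.02001455  0.44902096  1.38881564]
wrist 350.4285964415022 350.4285964415022 323.4160991329082 195.43363431407224 -0.0026345139465211555 [[ 0.26653756 -0.96382242 -0.0020168 ]
 [-0.92591458 -0.25663441  0.27716596]
 [-0.26765635 -0.07200776 -0.96081994]] [-0.57368999 -0.03312003  0.39083818]
0.15 [-2.49825686e+00  1.90303810e+00  1.48266744e-03]
```

View pics/side0.png

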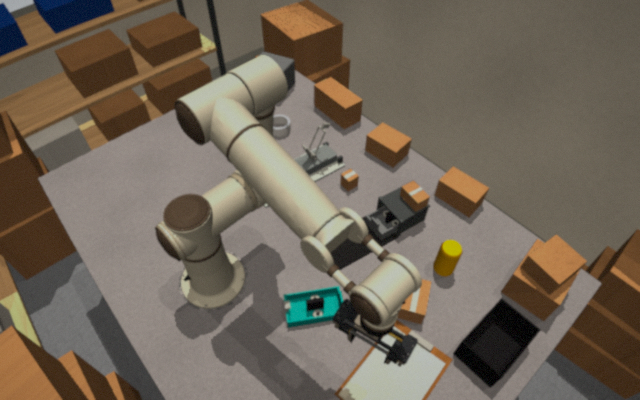

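View pics/top0.png

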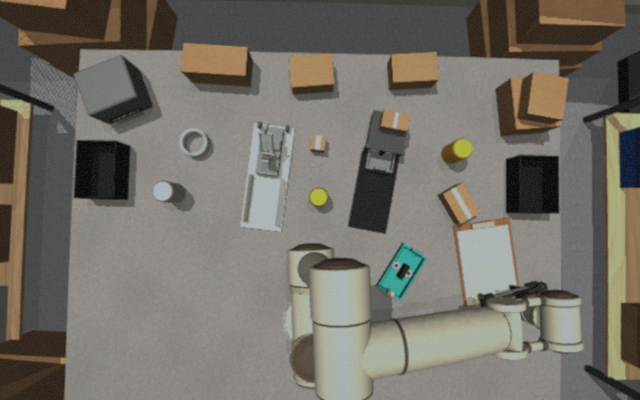

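View pics/wrist0.png

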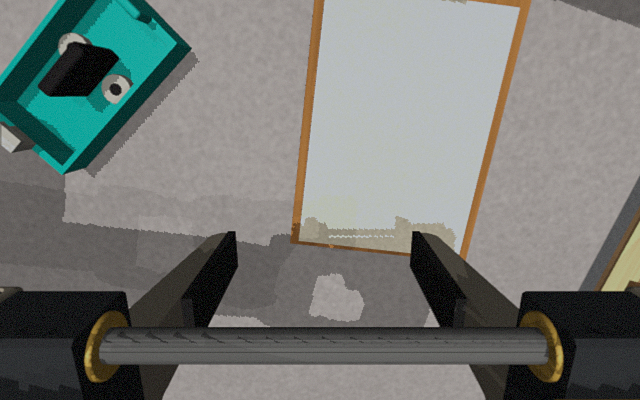

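Candidates for the tray: the grey tray projecting from the bay at top (380,163); the turquoise look-alike at (402,271), excluded by colour; black bins at (102,170) and (532,185); grey box at (113,90). My choice is the grey one in the bay. Next, close crops.

```bash
python3 - <<'E'
import cv2
a=cv2.imread("pics/top0.png")
cv2.imwrite("pics/c_bay.png",cv2.resize(a[100:240,340:420],None,fx=4.2,fy=4.2,interpolation=cv2.INTER_CUBIC))
cv2.imwrite("pics/c_dock.png",cv2.resize(a[110:240,230:310],None,fx=4.5,fy=4.5,interpolation=cv2.INTER_CUBIC))
b=cv2.imread("pics/side0.png")
cv2.imwrite("pics/c_side.png",cv2.resize(b[110:260,270:440],None,fx=4,fy=4,interpolation=cv2.INTER_CUBIC))
E
```

```text
(no output)
```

View pics/c_bay.png

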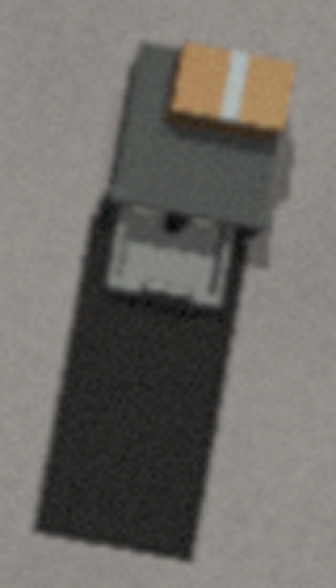

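View pics/c_dock.png

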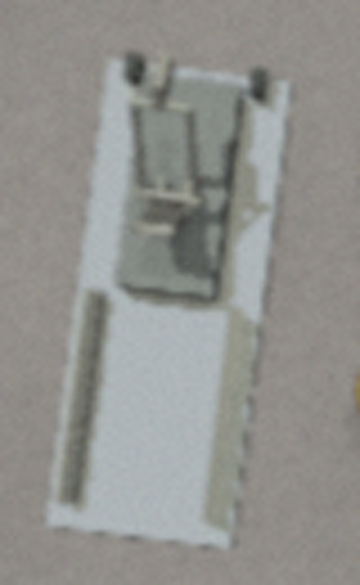

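View pics/c_side.png

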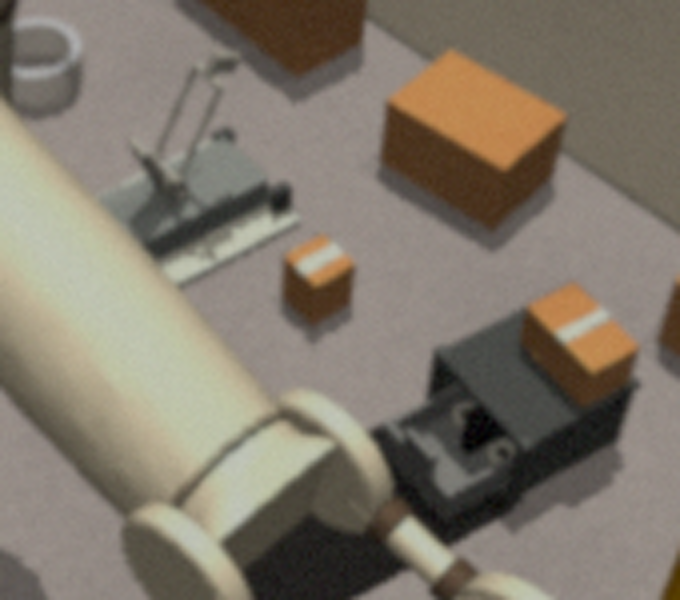

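```bash
cat > h.py <<'E'
from workcell import bot
import numpy as np, cv2
from scipy.spatial.transform import Rotation as Ro
from scipy.optimize import least_squares
def cam(n,save=None):
    c=bot.read_camera(n)
    if save: cv2.imwrite("pics/"+save,c["pixels"])
    c["R"]=np.array(c["R"]);c["t"]=np.array(c["t"]); return c
def proj(c,X):
    X=np.atleast_2d(X)@c["R"].T+c["t"]; s=X[:,:2]/X[:,2:]
    s=s*(1+c["k1"]*(s**2).sum(1,keepdims=True))
    return s*[c["fx"],c["fy"]]+[c["cx"],c["cy"]]
def ray(c,p):
    K=np.array([[c["fx"],0,c["cx"]],[0,c["fy"],c["cy"]],[0,0,1]])
    s=cv2.undistortPoints(np.array([[p]],float),K,np.array([c["k1"],0,0,0,0.]))[0,0]
    return -c["R"].T@c["t"], c["R"].T@np.array([s[0],s[1],1])
def atz(c,p,z):
    o,d=ray(c,p); return o+d*(z-o[2])/d[2]
def fit(c,pts,pix,x0):
    # pts in body frame, pose x0=[x,y,yaw] z known in pts
    f=lambda q:(proj(c,pose(q,pts))-pix).ravel()
    r=least_squares(f,x0,loss="soft_l1"); return r.x,np.abs(f(r.x)).reshape(-1,2).round(1)
def pose(q,pts):
    pts=np.atleast_2d(np.array(pts,float)); c,s=np.cos(q[2]),np.sin(q[2])
    return np.c_[q[0]+c*pts[:,0]-s*pts[:,1], q[1]+s*pts[:,0]+c*pts[:,1], pts[:,2]]
def down(yaw,tilt=0):
    # tool z down, tool x (jaw dir) at world yaw
    return (Ro.from_euler("z",yaw)*Ro.from_euler("x",np.pi)).as_rotvec()
E
python3 - <<'E'
from h import *
c=cam("top")
T=np.array([230,110])
for p in [(47,525),(228,547),(291,82),(108,58)]: print("dock",atz(c,T+np.array(p)/4.5,.008).round(3))
for p in [(122,285),(218,303)]: print("tower front",atz(c,T+np.array(p)/4.5,.046).round(3))
B=np.array([340,100])
for p in [(35,530),(190,558)]: print("mat",atz(c,B+np.array(p)/4.2,.003).round(3))
for p in [(110,195),(270,230),(140,45)]: print("roof",atz(c,B+np.array(p)/4.2,.086).round(3))
for p in [(107,293),(224,307)]: print("tray end",atz(c,B+np.array(p)/4.2,.041).round(3))
for p,z in [((318,196),.1),((318,143),.06),((459,150),.13),((460,203),.07),((164,190),.13),((194,142),.048)]: print(atz(c,p,z).round(3))
w=cam("wrist"); Rt=Ro.from_rotvec(bot.current_tool_rot()).as_matrix()
print("cam in tool",Rt.T@(-w["R"].T@w["t"]-bot.current_ee_pos()),"axes",(w["R"]@Rt).round(3))
E
```

```text
dock [0.332 0.275 0.008]
dock [0.317 0.13  0.008]
dock [0.693 0.088 0.008]
dock [0.71  0.237 0.008]
tower front [0.522 0.214 0.046]
tower front [0.509 0.139 0.046]
mat [ 0.341 -0.113  0.003]
mat [ 0.319 -0.247  0.003]
roof [ 0.618 -0.163  0.086]
roof [ 0.592 -0.295  0.086]
roof [ 0.742 -0.187  0.086]
tray end [ 0.542 -0.167  0.041]
tray end [ 0.532 -0.266  0.041]
[ 0.444 -0.001  0.1  ]
[0.631 0.002 0.06 ]
[ 0.605 -0.468  0.13 ]
[ 0.43  -0.494  0.07 ]
[0.452 0.507 0.13 ]
[0.628 0.44  0.048]
cam in tool [-0.00035942 -0.07704224 -0.16966786] axes [[ 1.    -0.001  0.001]
 [ 0.001  0.961 -0.277]
 [-0.     0.277  0.961]]
```

The crops show the following:
- **Bay:** the grey tray's projecting end has its lug at about (378,170) in the top image, with the black handle at (381,153). The mat is in front of it.
- **Dock:** it stands on the left at (268,180). The tower front edge is at about (267,176), and the lever and bail stand up around (267,155).

Next I'll look closer with the wrist camera.

```bash
python3 - <<'E'
from h import *
bot.goto([0.42,-0.2,0.27],down(1.4)); 
cam("wrist","w_bay.png"); print(bot.current_clock())
bot.goto([0.40,0.185,0.30],down(1.47)); 
cam("wrist","w_dock.png"); cam("side","s1.png");print(bot.current_clock(),bot.current_ee_pos())
E
```

```text
1.9583
3.5 [0.40041538 0.18412434 0.29980727]
```

View pics/w_bay.png

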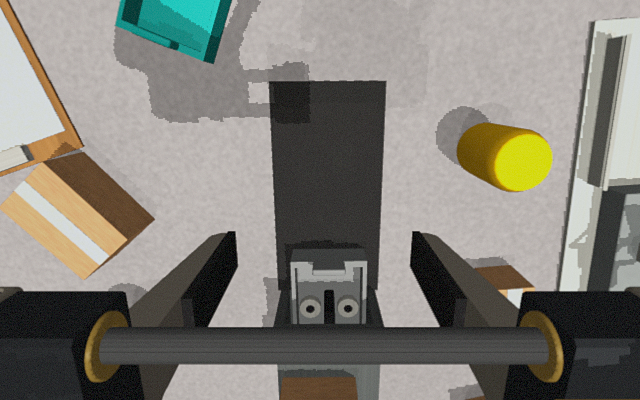

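View pics/w_dock.png

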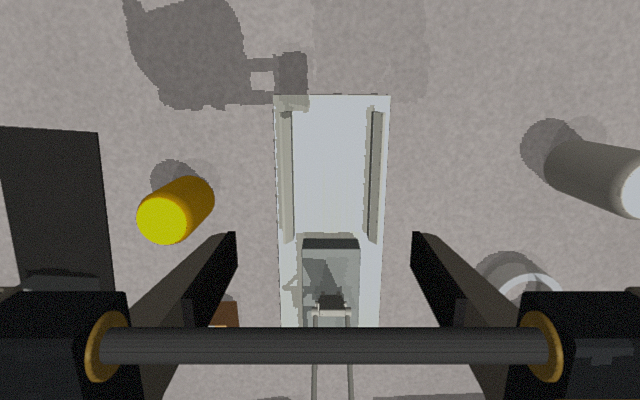

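```bash
python3 - <<'E'
import cv2
a=cv2.imread("pics/w_bay.png")
cv2.imwrite("pics/cw_bay.png",cv2.resize(a[230:330,240:420],None,fx=4.4,fy=4.4,interpolation=cv2.INTER_CUBIC))
cv2.imwrite("pics/cw_mat.png",cv2.resize(a[60:130,250:410],None,fx=4,fy=4,interpolation=cv2.INTER_CUBIC))
b=cv2.imread("pics/w_dock.png")
cv2.imwrite("pics/cw_dock.png",cv2.resize(b[80:330,255:415],None,fx=2.4*1,fy=2.4,interpolation=cv2.INTER_CUBIC))
cv2.imwrite("pics/cw_lat.png",cv2.resize(b[225:400,270:400],None,fx=3.4,fy=3.4,interpolation=cv2.INTER_CUBIC))
c=cv2.imread("pics/s1.png")
cv2.imwrite("pics/cs_1.png",cv2.resize(c[110:260,270:440],None,fx=4,fy=4,interpolation=cv2.INTER_CUBIC))
E
```

```text
(no output)
```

View pics/cw_bay.png

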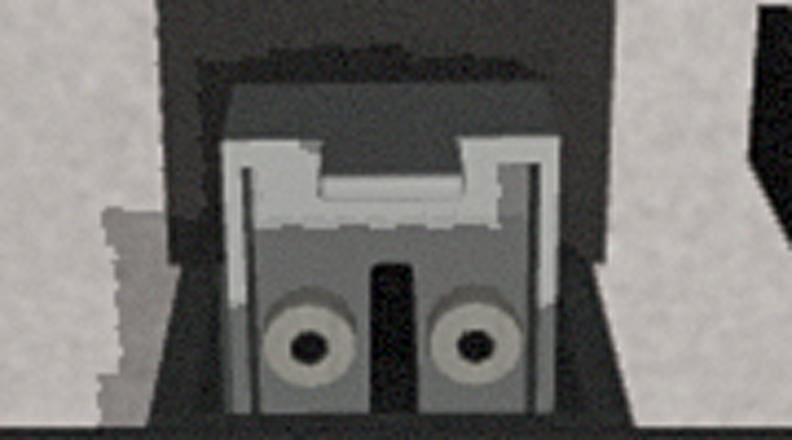

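View pics/cw_mat.png

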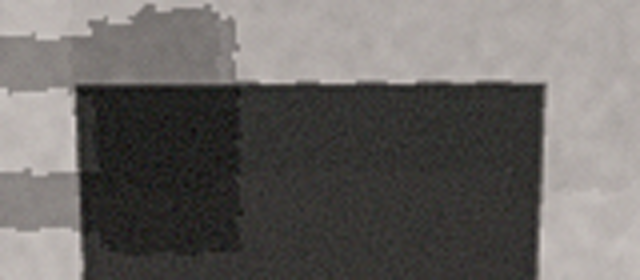

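View pics/cw_dock.png

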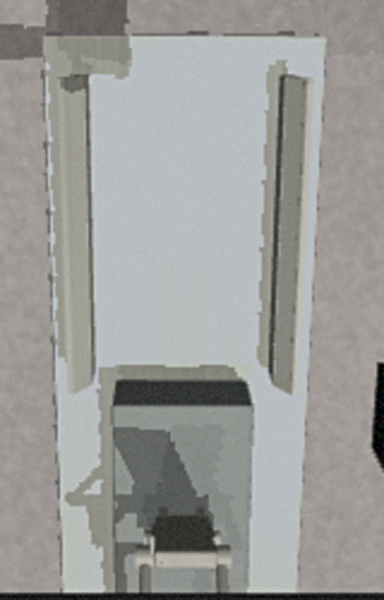

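View pics/cw_lat.png

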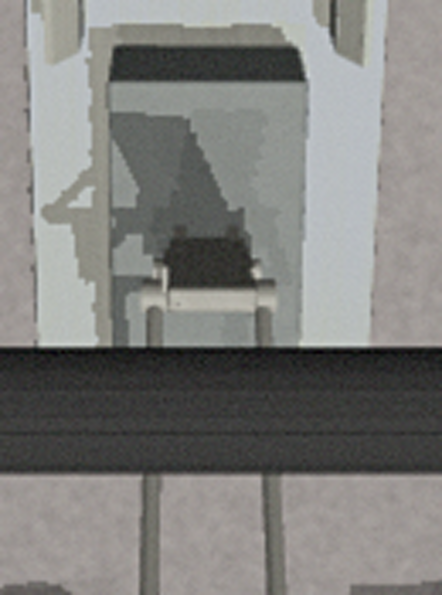

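View pics/cs_1.png

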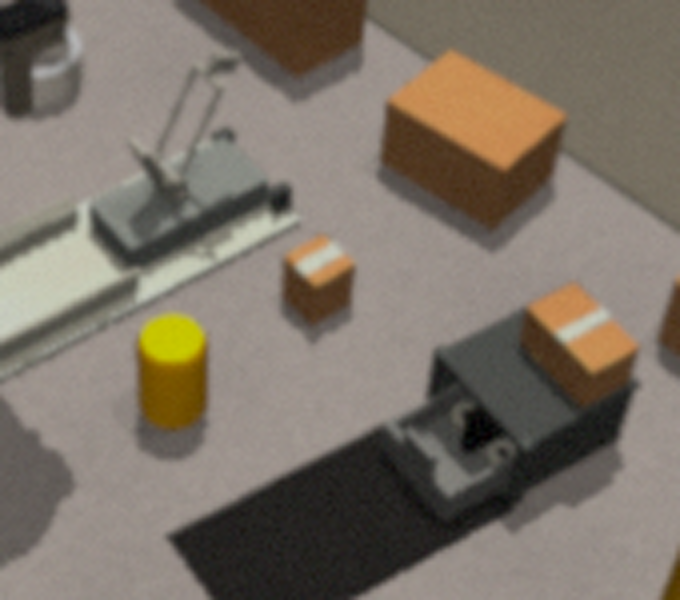

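```bash
python3 - <<'E'
from h import *
import pickle
c=cam("wrist"); 
pickle.dump(c,open("wdock.pkl","wb"))
d=lambda x,y:(255+x/2.4,80+y/2.4)
pix=np.array([d(46,37),d(326,38),(302.4,249.2),(359.5,249.2),(303,238.2),(358.2,238.2)])
def f(q):
    pts=[(q[3],-.075,.008),(q[3],.075,.008),(.09,-.039,.046),(.09,.039,.046),(.09,-.039,.008),(.09,.039,.008)]
    return (proj(c,pose(q,pts))-pix).ravel()
r=least_squares(f,[.42,.18,-.1,-.11],loss="soft_l1");print("dock",r.x.round(4),f(r.x).round(1))
np.save("dock.npy",r.x)
# bay: reconstruct cam from tool offset
Rt=Ro.from_rotvec(bot.current_tool_rot()).as_matrix(); p=np.array(bot.current_ee_pos())
Rct=c["R"]@Rt; oc=Rt.T@(-c["R"].T@c["t"]-p)
R2=Ro.from_rotvec(down(1.4)).as_matrix(); p2=np.array([.42,-.2,.27])
b=dict(c); b["R"]=Rct@R2.T; b["t"]=-b["R"]@(p2+R2@oc)
e=lambda x,y:(240+x/4.4,230+y/4.4); m=lambda x,y:(250+x/4,60+y/4)
pix=np.array([m(77,86),m(546,84),e(170,263),e(606,262)])
B,er=fit(b,[(-.09,-.07,.003),(-.09,.07,.003),(.19,-.07,.003),(.19,.07,.003)],pix,[.42,-.19,-.17]); print("bay",B.round(4),er)
# tray (z incl 3mm floor): end wall top outer corners, lug top edges, bushes
pix=np.array([e(222,140),e(560,136),e(320,196),e(464,192),e(310,346),e(476,345)])
pts=[(-.09,-.048,.041),(-.09,.048,.041),(-.082,-.02,.063),(-.082,.02,.063),(-.008,-.026,.020),(-.008,.026,.020)]
T,er=fit(b,pts,pix,[.6,-.22,-.17]); print("tray",T.round(4),er)
np.save("bay.npy",B);np.save("tray.npy",T)
cc,s=np.cos(B[2]),np.sin(B[2]);dx=T[:2]-B[:2];print("tray in bay",cc*dx[0]+s*dx[1],-s*dx[0]+cc*dx[1])
E
```

```text
dock [ 0.4274  0.1921 -0.1069 -0.1045] [-1.  -0.1  0.6  0.1 -0.9  0.   1.3  0.3  0.2 -0.3 -0.1 -0. ]
bay [ 0.4158 -0.1935 -0.1651] [[0.4 0.3]
 [0.4 0.4]
 [0.3 0.7]
 [0.2 0.5]]
tray [ 0.6286 -0.2276 -0.1546] [[0.  0.5]
 [0.1 0.6]
 [0.3 1. ]
 [0.4 1.4]
 [0.1 0.2]
 [0.  0.5]]
tray in bay 0.21550717422744156 0.00136812204124033
```

```bash
python3 - <<'E'
from h import *
T=np.load("tray.npy");B=np.load("bay.npy")
L=pose(T,[(-.086,0,0)])[0]
bot.set_gripper(.36,40)
bot.goto([L[0],L[1],.15],down(T[2]))
bot.line_to([L[0],L[1],.033],max_speed=.12)
print(bot.current_contact_force(),bot.current_clock())
cam("side","s2.png")
bot.set_gripper(0,40); print(bot.current_opening(),bot.current_ee_pos(),L,bot.current_clock(),bot.current_contact_force())
E
python3 - <<'E'
import cv2
c=cv2.imread("pics/s2.png")
cv2.imwrite("pics/cs_2.png",cv2.resize(c[110:260,300:470],None,fx=4,fy=4,interpolation=cv2.INTER_CUBIC))
E
```

```text
[-0.27968176 -0.11697378 -0.33846826] 7.2917
0.08522656723298294 [ 0.54418553 -0.21460649  0.03338859] [ 0.54367164 -0.21436341  0.        ] 7.8417 [ 2.32185364 -0.38609072  1.8292623 ]
```

View pics/cs_2.png

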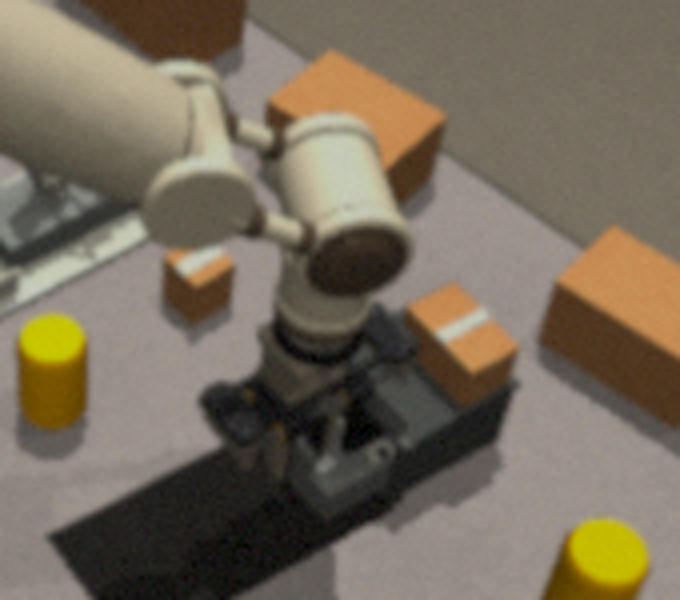

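The fingers hold the lug at an opening of 7.8 mm, which matches its 8 mm thickness. The picture shows them straddling the tray end before closing. Now the pull.

```bash
python3 - <<'E'
from h import *
B=np.load("bay.npy")
z=bot.current_ee_pos()[2]
g=pose(B,[(.035-.086,0,0)])[0]
bot.line_to([g[0],g[1],z+.0005],rot=down(B[2]),max_speed=.13)
print(bot.current_contact_force(),bot.current_opening(),bot.current_ee_pos(),bot.current_clock())
bot.line_to([g[0],g[1],z-.0005],max_speed=.1)
bot.set_gripper(.36); 
p=np.array(bot.current_ee_pos());bot.line_to([g[0],g[1],.16],max_speed=.2)
cen=pose(B,[(-.0,0,0)])[0]
bot.goto([cen[0]-.03,cen[1],.24],down(B[2]+np.pi/2))
import pickle
c=cam("wrist","w3.png");pickle.dump(c,open("w3.pkl","wb"));cam("top","t3.png");cam("side","s3.png")
print(bot.current_clock(),bot.current_ee_pos())
E
```

```text
[-1.14562091 -0.0934285  -2.50161873] 0.08704894253433702 [ 0.36518482 -0.18482643  0.0335747 ] 9.3833
12.5 [ 0.38564269 -0.1933962   0.23954358]
```

View pics/w3.png

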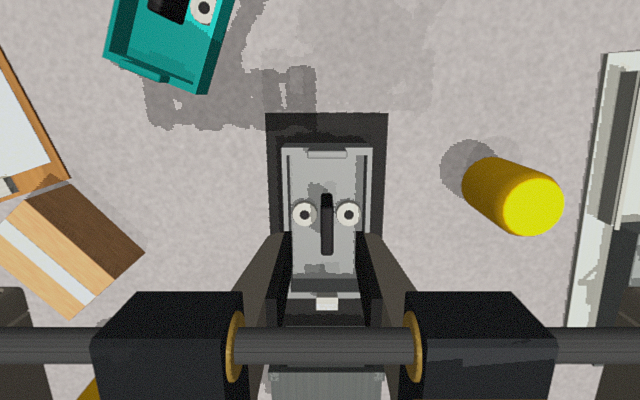

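View pics/s3.png

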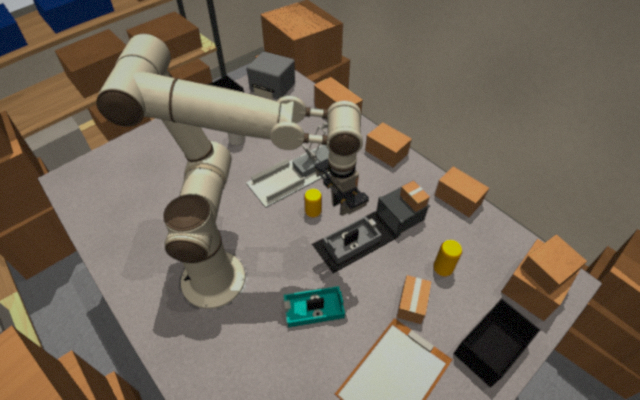

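The tray is out on the mat and released: lug at (326,153), bushes at (305,214) and (348,214), handle at (327,225). I'll crop for the pose.

```bash
python3 - <<'E'
import cv2
a=cv2.imread("pics/w3.png")
cv2.imwrite("pics/cw3.png",cv2.resize(a[135:315,260:395],None,fx=3.3,fy=3.3,interpolation=cv2.INTER_CUBIC))
E
```

```text
(no output)
```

View pics/cw3.png

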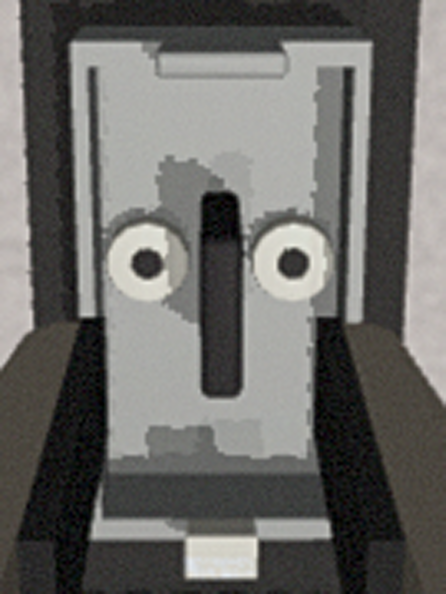

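```bash
python3 - <<'E'
from h import *
import pickle
c=pickle.load(open("w3.pkl","rb"));B=np.load("bay.npy")
e=lambda x,y:(260+x/3.3,135+y/3.3)
pix=np.array([e(70,42),e(372,42),e(155,77),e(287,77),e(148,263),e(292,263),e(221,556)])
pts=[(-.09,-.048,.041),(-.09,.048,.041),(-.082,-.02,.063),(-.082,.02,.063),(-.008,-.026,.020),(-.008,.026,.020),(.082,0,.065)]
T,er=fit(c,pts,pix,[.43,-.2,-.17]); print("tray",T.round(4),er.tolist())
np.save("tray2.npy",T)
cc,s=np.cos(B[2]),np.sin(B[2]);dx=T[:2]-B[:2];print("tray in bay",cc*dx[0]+s*dx[1],-s*dx[0]+cc*dx[1])
print(bot.current_ee_pos(),bot.current_tool_rot(),pose(T,[(-.004,0,0)]))
E
```

```text
tray [ 0.4488 -0.1999 -0.1633] [[0.0, 0.3], [0.2, 0.4], [0.1, 0.2], [0.2, 0.2], [0.4, 0.0], [0.3, 0.1], [0.0, 0.4]]
tray in bay 0.03353401530121475 -0.0008092548707280206
[ 0.38564269 -0.1933962   0.23954358] [-2.39679529e+00 -2.02966955e+00  1.54248318e-04] [[ 0.44484183 -0.1992013   0.        ]]
```

```bash
python3 - <<'E'
from h import *
import pickle
T=np.load("tray2.npy");D=np.load("dock.npy")
g=pose(T,[(-.004,0,0)])[0]; o=down(T[2]+np.pi/2)
bot.goto([g[0],g[1],.13],o)
bot.line_to([g[0],g[1],.028],max_speed=.12)
print(bot.current_contact_force(),bot.current_ee_pos())
bot.set_gripper(0,55); print(bot.current_opening(),bot.current_contact_force(),bot.current_clock())
z0=bot.current_ee_pos()[2]
bot.line_to([g[0],g[1],z0+.16],max_speed=.15)
c=cam("wrist","w4.png")
print(bot.current_contact_force(),bot.current_ft_torque(),bot.current_opening(),z0)
h=pose(D,[(-.006-.004,0,0)])[0]
bot.line_to([h[0],h[1],z0+.16],rot=down(D[2]+np.pi/2),max_speed=.2)
bot.line_to([h[0],h[1],z0+.055],max_speed=.12)
bot.hold(.2)
c=cam("wrist","w5.png");pickle.dump(c,open("w5.pkl","wb"));cam("side","s5.png")
print(bot.current_clock(),bot.current_ee_pos(),h,bot.current_contact_force())
np.save("z0.npy",z0)
E
```

```text
[0.09768239 0.33425354 0.07624357] [ 0.44551131 -0.19981505  0.02897338]
0.14983629113483898 [-0.38281202  1.33271527  3.82738574] 14.4917
[-2.22250334e-01  1.26945540e-03 -4.99590475e+00] [ 0.11804452 -0.14526987 -0.03877062] 0.1484560232555261 0.028516283732582724
19.2 [0.41784251 0.19320797 0.08398834] [0.41747543 0.19314795 0.        ] [ 0.07485272 -0.15312847 -5.0435681 ]
```

View pics/w5.png

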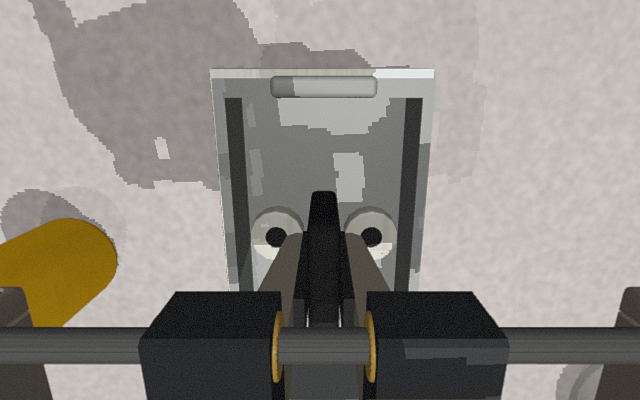

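View pics/s5.png

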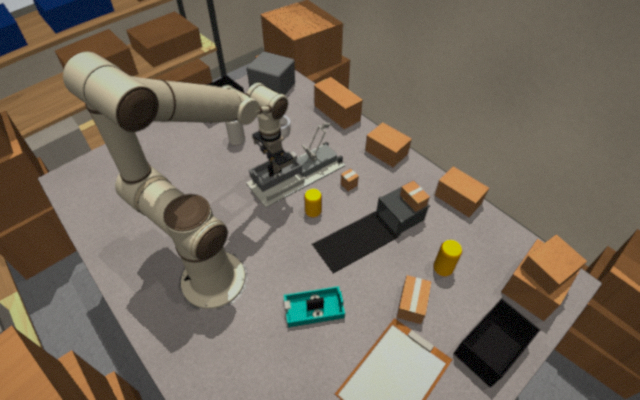

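```bash
python3 - <<'E'
from h import *
import pickle
c=pickle.load(open("w5.pkl","rb"));D=np.load("dock.npy");z=.0585
pix=np.array([(210.5,70),(434,69.5),(275.5,236),(371,236)])
pts=[(-.09,-.048,z+.038),(-.09,.048,z+.038),(-.008,-.026,z+.017),(-.008,.026,z+.017)]
T,er=fit(c,pts,pix,[.42,.19,-.1]);print(T.round(4),er.tolist(),D)
cc,s=np.cos(D[2]),np.sin(D[2]);dx=T[:2]-D[:2];print("tray in dock",cc*dx[0]+s*dx[1],-s*dx[0]+cc*dx[1],T[2]-D[2])
im=c["pixels"];cv2.imwrite("pics/cw5.png",cv2.resize(im[55:260,195:450],None,fx=2.8,fy=2.8))
E
```

```text
[ 0.4189  0.1931 -0.1021] [[1.2, 1.3], [1.6, 0.9], [0.1, 3.7], [0.2, 4.0]] [ 0.42741833  0.1920809  -0.10690902 -0.10449372]
tray in dock -0.008562203524373114 8.58533522517602e-05 0.004774128091195193
```

View pics/cw5.png

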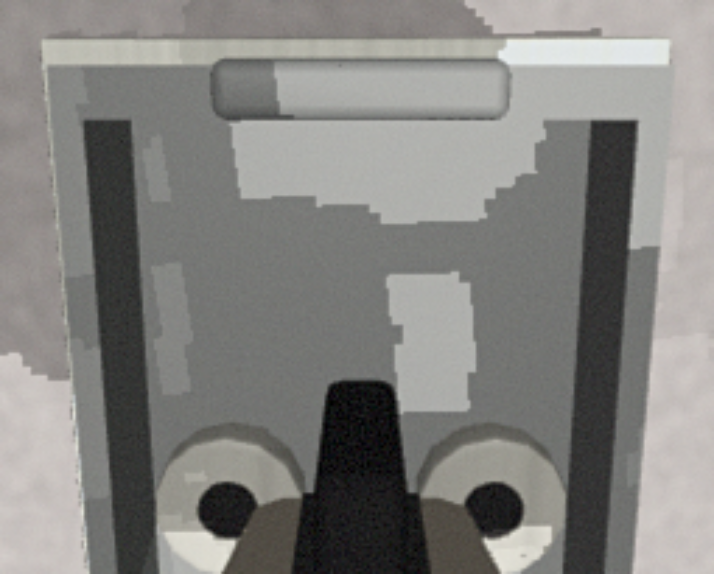

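```bash
python3 - <<'E'
from h import *
import pickle
c=pickle.load(open("w5.pkl","rb"));D=np.load("dock.npy");z=.0585
e=lambda x,y:(195+x/2.8,55+y/2.8)
pix=np.array([e(47,65),e(669,65),e(227,509),e(494,509),e(212,118),e(510,118)])
for z in (.0575,.0585,.0595):
    pts=[(-.09,-.048,z+.038),(-.09,.048,z+.038),(-.008,-.026,z+.017),(-.008,.026,z+.017),(-.082,-.02,z+.06),(-.082,.02,z+.06)]
    T,er=fit(c,pts,pix,[.42,.19,-.1]);print(T.round(4),er.tolist())
    cc,s=np.cos(D[2]),np.sin(D[2]);dx=T[:2]-D[:2];print("tray in dock",cc*dx[0]+s*dx[1],-s*dx[0]+cc*dx[1],T[2]-D[2])
print("plate edge row",proj(c,pose(D,[(D[3],-.06,.008),(D[3],.06,.008)])),"seen 68.6")
E
```

```text
[ 0.4218  0.193  -0.105 ] [[0.0, 0.2], [1.4, 0.4], [0.4, 0.5], [0.7, 0.6], [0.4, 0.7], [0.2, 0.6]]
tray in dock -0.005730683889285251 0.00031409958748920635 0.0019375937356323758
[ 0.4217  0.193  -0.1052] [[0.7, 0.4], [2.3, 0.6], [0.2, 0.1], [0.4, 0.0], [0.7, 0.5], [0.3, 0.4]]
tray in dock -0.0057934794436047795 0.00033944604971840764 0.0016601172688854998
[ 0.4216  0.1931 -0.1054] [[1.3, 0.7], [3.1, 0.8], [0.0, 0.7], [0.1, 0.6], [1.0, 0.3], [0.8, 0.3]]
tray in dock -0.00585888752935096 0.0003515804577879359 0.0015171325011455045
plate edge row [[232.64059692  69.82244804]
 [413.80859392  70.02693486]] seen 68.6
```

Relative to the dock, the held tray fits at x −5.8 mm, y +0.3 mm and yaw under 0.002 rad, so I'll lower it.

```bash
python3 - <<'E'
from h import *
import pickle
z0=float(np.load("z0.npy")); p=np.array(bot.current_ee_pos())
D=np.load("dock.npy");h=pose(D,[(-.006-.004,0,0)])[0]
for dz in (.03,.015,.007,.0055,.0045):
    bot.line_to([h[0],h[1],z0+dz],max_speed=.06)
    f=bot.current_contact_force();print(dz,np.round(f,2),bot.current_ee_pos()[2]-z0)
    if f[2]>0: break
bot.set_gripper(.36)
print(bot.current_contact_force())
bot.line_to([h[0],h[1],.14],max_speed=.15)
# view: tool back toward robot
v=pose(D,[(-.01,0,0)])[0]
bot.line_to([v[0],v[1],.30],max_speed=.25)
c=cam("wrist","w6.png");pickle.dump(c,open("w6.pkl","wb"));cs=cam("side","s6.png");pickle.dump(cs,open("s6.pkl","wb"));cs=cam("top","t6.png");pickle.dump(cs,open("t6.pkl","wb"))
cv2.imwrite("pics/cs6.png",cv2.resize(cv2.imread("pics/s6.png")[110:220,230:370],None,fx=5,fy=5,interpolation=cv2.INTER_CUBIC))
print(bot.current_clock())
E
```

```text
0.03 [ 0.69  0.73 -5.48] 0.029620744047402555
0.015 [ 0.14  0.09 -5.61] 0.014427282262347654
0.007 [-0.33 -0.38 -4.68] 0.006489759487350252
0.0055 [-0.64 -0.19 -5.7 ] 0.005560584227017589
0.0045 [-1.2  -0.27  0.7 ] 0.0050140809655661
[0.63544785 0.72325087 0.43663181]
23.2333
```

View pics/w6.png

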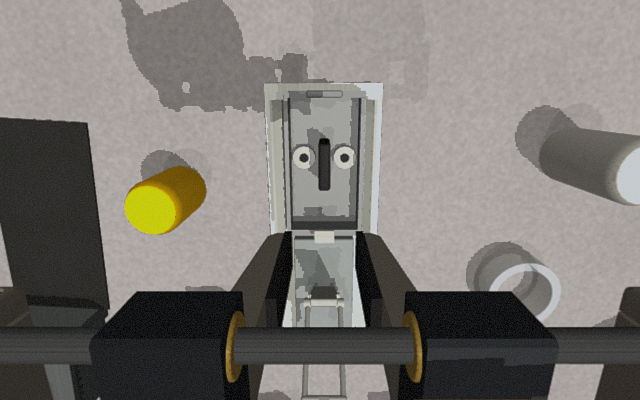

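View pics/cs6.png

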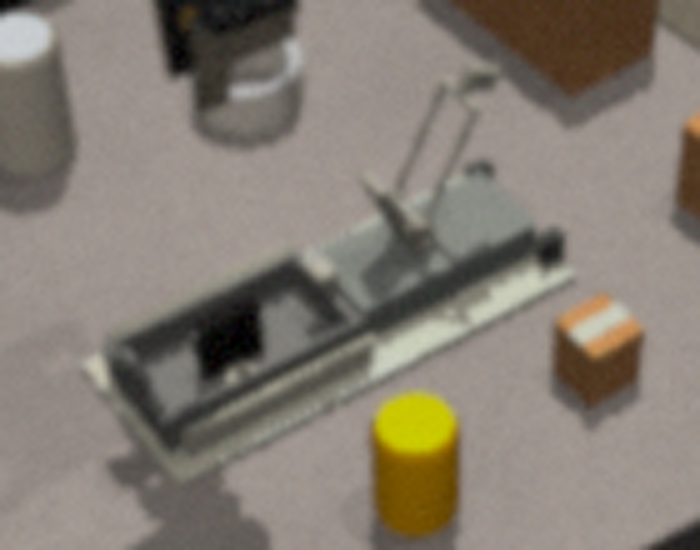

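The tray is seated between the rails, with the hook at wrist (323,236) against the tower and the fingers off it. Next I'll fit the lever and bail angles from the side view: lever tip about (303,146), fin tip about (329.5,124.5).

```bash
cat >> h.py <<'E'
def lever_end(th,r=.085,h=.012):
    return np.array([.165+r*np.cos(th)-h*np.sin(th),0,.058+r*np.sin(th)+h*np.cos(th)])
def hinge(th):
    return np.array([.165+.026*np.cos(th-.17),0,.058+.026*np.sin(th-.17)])
def bailpt(th,el,out,up,y=0):
    # el elevation; out beyond hinge, up above plane
    return hinge(th)+np.array([-out*np.cos(el)+up*np.sin(el),y,out*np.sin(el)+up*np.cos(el)])
E
python3 - <<'E'
from h import *
import pickle
D=np.load("dock.npy");c=pickle.load(open("s6.pkl","rb"));t=pickle.load(open("t6.pkl","rb"))
for th in (1.8,1.9,2.0,2.1): print("lever",th,proj(c,pose(D,lever_end(th))).round(1),lever_end(th).round(3))
for el in (1.7,1.8,1.9,2.0,2.1): print(el,"bar",proj(c,pose(D,bailpt(2.,el,.109,0))).round(1),"tabtip",proj(c,pose(D,bailpt(2.,el,.135,.028))).round(1),"top tab",bailpt(2,el,.123,.018).round(3),proj(t,pose(D,bailpt(2.,el,.135,.028))).round(1))
a=c["pixels"][115:165,285:345];cv2.imwrite("pics/cs6b.png",cv2.resize(a,None,fx=12,fy=12,interpolation=cv2.INTER_CUBIC))
E
```

```text
lever 1.8 [[305.5 144.2]] [0.134 0.    0.138]
lever 1.9 [[303.9 145.7]] [0.126 0.    0.135]
lever 2.0 [[302.3 147.3]] [0.119 0.    0.13 ]
lever 2.1 [[300.8 148.9]] [0.112 0.    0.125]
1.7 bar [[313.6 129.9]] tabtip [[320.4 122.2]] top tab [0.192 0.    0.203] [[263.8 133.3]]
1.8 bar [[316.  129.2]] tabtip [[323.1 122. ]] top tab [0.204 0.    0.199] [[264.5 129.6]]
1.9 bar [[318.2 128.7]] tabtip [[325.7 122.1]] top tab [0.215 0.    0.194] [[265.3 126.3]]
2.0 bar [[320.4 128.5]] tabtip [[328.1 122.5]] top tab [0.226 0.    0.187] [[266.1 123.2]]
2.1 bar [[322.5 128.5]] tabtip [[330.3 123.2]] top tab [0.236 0.    0.18 ] [[267.  120.6]]
```

View pics/cs6b.png

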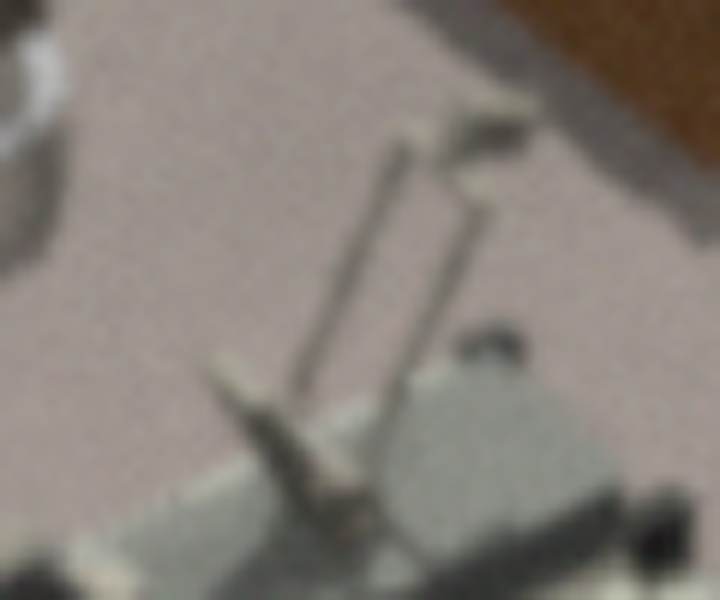

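```bash
python3 - <<'E'
from h import *
import pickle
D=np.load("dock.npy")
W=lambda x,z,y=0:pose(D,[(x,y,z)])[0]
bot.set_gripper(0,20)
bot.line_to(W(.285,.29),max_speed=.25)
bot.line_to(W(.285,.178),max_speed=.15)
print(bot.current_clock(),bot.current_contact_force())
bot.line_to(W(.21,.178),max_speed=.1); print(bot.current_contact_force())
bot.line_to(W(.165,.180),max_speed=.09); print(bot.current_contact_force())
bot.line_to(W(.13,.180),max_speed=.09); print(bot.current_contact_force())
bot.hold(.3)
c=cam("side","s7.png")
bot.line_to(W(.13,.24),max_speed=.25)
c=cam("wrist","w7.png");pickle.dump(c,open("w7.pkl","wb"))
c=cam("side","s7.png");pickle.dump(c,open("s7.pkl","wb"));print(bot.current_clock())
cv2.imwrite("pics/cs7.png",cv2.resize(c["pixels"][110:220,230:370],None,fx=5,fy=5,interpolation=cv2.INTER_CUBIC))
E
```

```text
26.075 [ 0.24266723 -0.65726006  0.52526527]
[-0.33118672 -0.73757565  0.97553552]
[ 0.26856071 -0.02539474  0.74857042]
[ 0.21796279 -0.18014293  0.15762372]
29.0083
```

View pics/cs7.png

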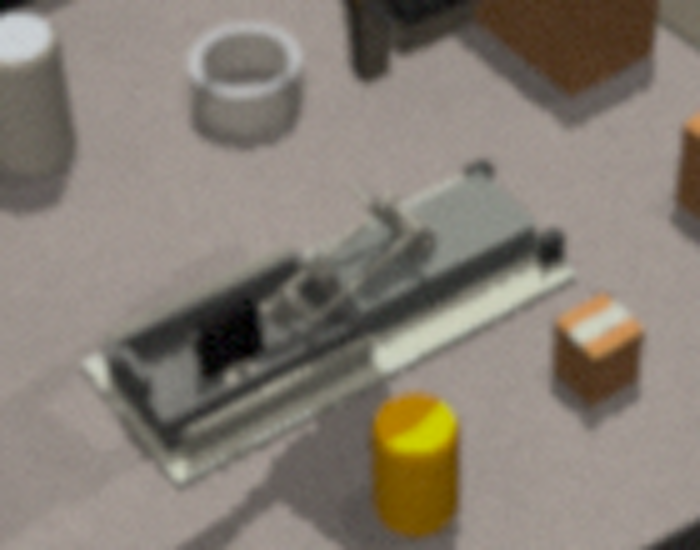

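View pics/w7.png

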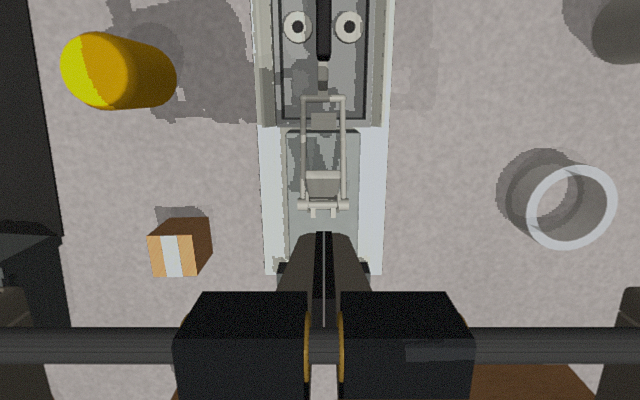

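The bail lies forward. Its legs straddle the hook at wrist (323,120) and the bar at (323,97) is behind it. The lever still leans toward the tray. Now I'll swing the lever over.

```bash
python3 - <<'E'
from h import *
import pickle
D=np.load("dock.npy")
W=lambda x,z,y=0:pose(D,[(x,y,z)])[0]
bot.line_to(W(.082,.24),max_speed=.2)
P=lever_end(2.1,.075); 
bot.line_to(W(.082,.112),max_speed=.2)
print(bot.current_clock(),bot.current_contact_force())
for th in (1.8,1.5,1.2,.95,.7,.5,.3,.15,.05,-.02):
    P=lever_end(th,.075)
    bot.line_to(W(P[0]-.010,P[2] if th<1.9 else .112),max_speed=.11)
    print(th,np.round(bot.current_contact_force(),1),np.round(bot.current_ee_pos()[2]-P[2],4))
bot.hold(.2);print(bot.current_contact_force(),bot.current_clock())
c=cam("side","s8.png")
cv2.imwrite("pics/cs8.png",cv2.resize(c["pixels"][110:220,230:370],None,fx=5,fy=5,interpolation=cv2.INTER_CUBIC))
E
```

```text
30.1917 [ 0.85640231 -0.50076924 -0.13707635]
1.8 [-0.4 -0.2  0.2] 0.0005
1.5 [-0.5  0.4 -0.9] -0.0002
1.2 [-0.4  0.1 -0.4] -0.0004
0.95 [ 0.5  0.1 -0.3] -0.0003
0.7 [-1.  -0.1  1.5] -0.0001
0.5 [-1.8 -0.3  0.9] -0.0002
0.3 [ 0.  -0.9 -0.4] -0.0005
0.15 [-0.1 -1.2  0.4] -0.0005
0.05 [ 0.1 -0.2  0.1] -0.0005
-0.02 [-2.5 -0.3  7.7] 0.0018
[-2.09416935 -0.48004311  6.69765402] 33.6667
```

View pics/cs8.png

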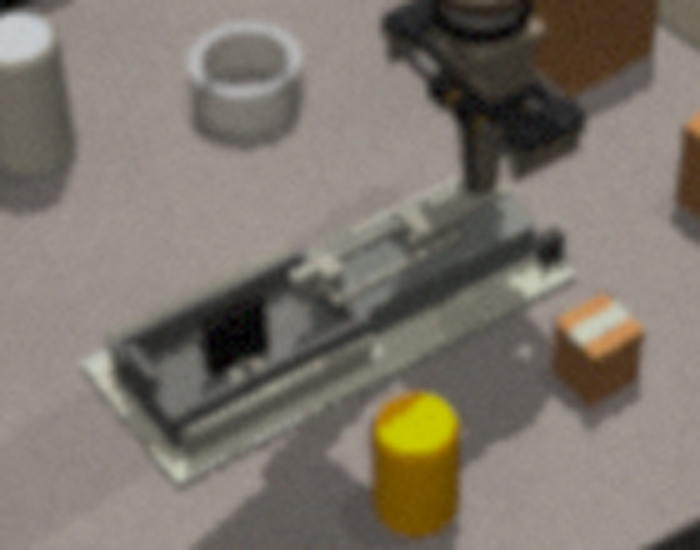

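```bash
python3 - <<'E'
from h import *
import pickle
D=np.load("dock.npy")
W=lambda x,z,y=0:pose(D,[(x,y,z)])[0]
p=np.array(bot.current_ee_pos())
bot.line_to(p+[0,0,.12],max_speed=.15)
bot.line_to(W(.22,.26),max_speed=.2)
bot.hold(.3)
c=cam("wrist","w9.png");pickle.dump(c,open("w9.pkl","wb"))
c=cam("side","s9.png");pickle.dump(c,open("s9.pkl","wb"));print(bot.current_clock(),bot.current_contact_force())
cv2.imwrite("pics/cs9.png",cv2.resize(c["pixels"][110:220,230:370],None,fx=5,fy=5,interpolation=cv2.INTER_CUBIC))
E
```

```text
35.575 [-0.61828137  0.22253521 -0.02469384]
```

View pics/w9.png

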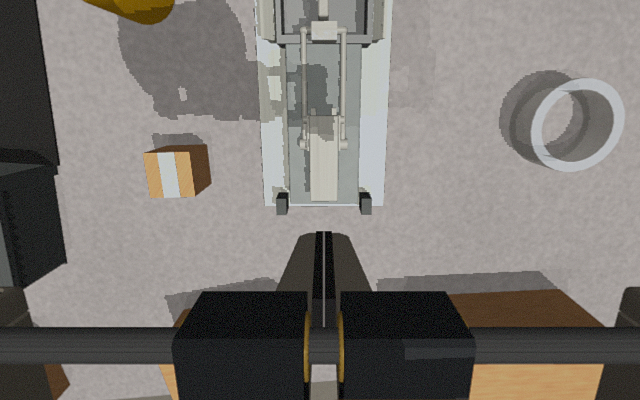

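View pics/cs9.png

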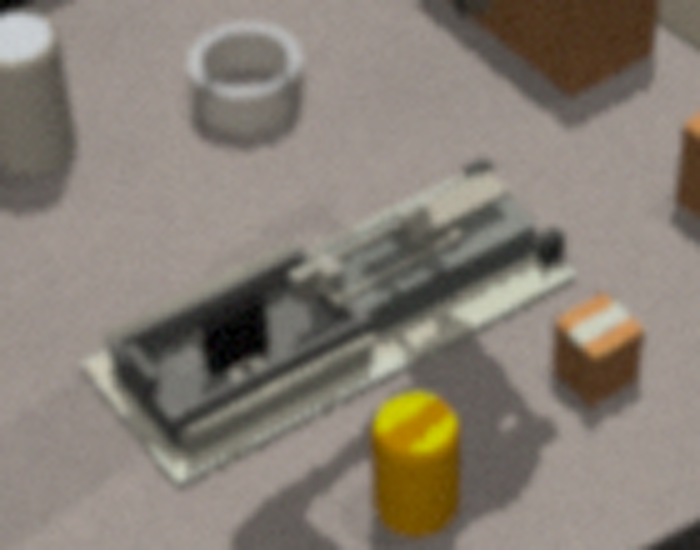

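```bash
python3 - <<'E'
from h import *
import pickle
D=np.load("dock.npy");c=pickle.load(open("w9.pkl","rb"))
print("lever_end th0,.1",[proj(c,pose(D,lever_end(t))).round(1) for t in (0,.1,.2)])
print("tray wall outer corner x=.09",proj(c,pose(D,[(.09,-.048,.046),(.09,.048,.046),(.086,-.048,.046)])).round(1))
print("keeper top 74/90",proj(c,pose(D,[(.074,0,.07),(.09,0,.07),(.09,-.012,.07)])).round(1))
cv2.imwrite("pics/cw9.png",cv2.resize(c["pixels"][0:215,250:395],None,fx=2.75*1.3,fy=2.75*1.3,interpolation=cv2.INTER_CUBIC)[:600])
E
```

```text
lever_end th0,.1 [array([[323.6, 202.2]]), array([[323.6, 203.1]]), array([[323.6, 203.2]])]
tray wall outer corner x=.09 [[276.3  43.8]
 [371.3  43.9]
 [276.1  39.5]]
keeper top 74/90 [[323.8  21.6]
 [323.8  40.2]
 [311.1  40.2]]
```

View pics/cw9.png

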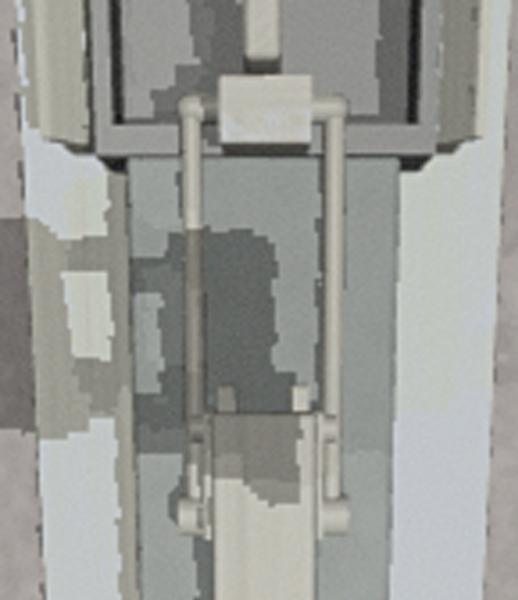

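The tray end edge is at row 43.6 against 43.8 predicted for home. The hook's far edge is at 40.6 against 40.2. There is no gap at the tower, the bar is under the lip, and the lever stayed flat after I lifted off. Handing in.

```bash
python3 - <<'E'
from workcell import bot
print(bot.current_clock()); bot.job_done()
E
```

```text
35.575
the job is handed in; nothing more can be done
```

The job is done and handed in at 35.6 s of the 72 s allowed; no verdict is reported.

**What I did:** I drew the tray out by its lug and let it go on the mat at bay x of about 34 mm. I then carried it level by the black handle into the dock and let go. I pushed the bail over from behind its fin so it fell behind the hook, then pressed the lever down with about 7 N.

**Last checks:**
- **Tray:** its edges in the wrist picture were within 0.4 px of where a tray at home would appear, with no gap at the tower.
- **Bail:** its bar was under the hook's lip.
- **Lever:** it stayed flat after I lifted off. The last picture cannot separate 0 from 0.1 rad. That it is fully down rests on the height at which the fingers met it when pressing, which matches about 0 rad.
- **Bystanders:** those in view looked unmoved, judged by eye only. I did not look at all of them again at the end.

No check failed. My first fit of the held tray over the dock disagreed by about 3 mm because I had taken the plate's edge for the tray's. After re-reading the pixels, the fit matched the planned position.

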